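# Bed a shelf beam against the jig fence and lock it

## Task

Slide the loose cream shelf beam over the board, without lifting it, until it lies flush against the steel fence along its whole length, and bed it there: a firm but gentle push of about 8 newtons towards the fence, held for half a second, near the beam's blue-keeper end, then the same near its red-keeper end, never pressing it on the fence with more than 15 newtons. Then slide both keepers, red and blue, fully closed in front of it. Leave the bottles, pen, tape and carton where they are.

Things in the scene. Friction and masses are not known exactly. Their poses are not given: they have to be found in the camera images.
- jig: Plywood board 270 (x) x 520 (y) x 18 thick, fixed to the table; origin under it, 5 mm beyond its centre. x points away from the robot, across the board; y along it, towards the red keeper. Upper face 18 mm above the table.
- backing: Aluminium backing strip fixed on the board, carrying the hand-set steel fence (340 long, 26 high) on the robot side. Origin: nominal middle of the fence face, at board level; x away from the robot, square to the face; y towards the red keeper; z up. The fence is really clamped up to 20 mm nearer or farther, up to 1.8 degrees askew: not measured, found by feel. It does not give.
- beam_mid (a point): Loose cream steel shelf beam, box section 300 long (its y) x 30 wide (x) x 30 high, about 0.35 kg (hidden mass and friction vary). It lies on the board on the robot side of the fence, 30 to 90 mm off it and askew by up to 9 degrees. This point is its centre, half-way up; axes roughly those of the backing.
- beam_blue_end (a point): point on the beam's fence-side face, 5 mm short of its end at the blue keeper (beam x = +15, y = -145 mm), 15 mm above the board
- beam_red_end (a point): the same at its end at the red keeper (beam y = +145 mm)
- keeper_red (a joint): red keeper, in m: 0 open (beyond the beam's end), 0.060 closed at its stop. A block 42 (x) x 40 (y) x 12 high on the board, carried by the fence; slides along the fence face to -y, 3 mm clear in front of a seated beam, but jams on the end of one not seated. Needs about 3 N, stays where left. Position: see beam.
- keeper_blue (a joint): blue keeper at the other end, the mirror image: 0 open, 0.060 closed, slides to +y
- vial: small white bottle with a blue cap, 30 dia x 55 tall, standing on the jig board near its robot-side edge, opposite the middle of the beam; origin under its base
- marker: blue and black marker pen, 130 long, 13 thick, lying along the robot-side edge of the jig board, blue-keeper half; origin underneath
- pill_a: white bottle with blue cap, 48 dia x 85 tall, on the table left of the jig; origin under its base
- pill_b: as pill_a, next to it
- pill_c: white jar, 60 dia x 100 tall, on the table left of the jig; origin under its base
- carton: closed cardboard carton 130 x 100 x 70 on the table right of the jig; origin under its centre
- tape: roll of amber packing tape lying flat, 100 dia x 48 tall, on the table right of the jig; origin under its centre
- beam: the beam, origin under it. Slippery, slides under 1 to 2 N; pushed near one end, the other end backs off. At the fence it stops dead. Each keeper has an upright black post, 14 dia, 12 to 50 mm above the board, to push or pinch from above: 50 mm from the centre line of the seated beam, to the robot side, at backing y = +(192 mm - travel) (red), -(192 mm - travel) (blue).

How it is judged:
On the way, in this order (a step that is already met when the one before it is completed fails the run):
1. the beam is pressed on the fence (over 4 N) by a push near its blue-keeper end (contact force between beam and backing above 4 N and y of the grasp point in the frame of beam_mid below -0.05 m), for 0.2 s.
2. the beam is pressed on the fence (over 4 N) by a push near its red-keeper end (contact force between beam and backing above 4 N and y of the grasp point in the frame of beam_mid above 0.05 m), for 0.2 s.
3. both keepers are slid closed in front of the beam (value of joint each of keeper_red, keeper_blue above 0.054 m and y of beam_mid in the frame of backing between -0.02 and 0.02 m and x of beam_mid in the frame of backing above -0.042 m and z of beam_mid in the frame of backing below 0.02 m), for 0.2 s.
At the end, for the whole second after the job is handed in: Both keepers closed to beyond 54 of their 60 mm (each can do so only with its end of the beam within 3 mm of the fence), the beam behind them on the board, its middle within 20 mm of the backing's middle along the fence and less than 42 mm before the nominal fence face, at rest (all of step 3 and linear speed of beam below 0.01 m/s); the robot touches nothing.
It fails at once if the beam is pressed on the fence or a keeper with more than 15 N (contact force between beam and backing above 15 N).
It fails at once if the beam is lifted off the board (centre over 12 mm above its resting height) (z of beam_mid in the frame of backing above 0.027 m).
It fails at once if a bystander (bottle, jar, pen, tape, carton) is moved by more than 25 mm (distance of any of vial, marker, pill_a, pill_b, pill_c, carton, tape from where it was at the start of the episode above 0.025 m).
It also fails if it takes over 72 s, if anything falls off the work surface, if the arm or the gripper's body presses on something with over 40 N, if the wrist force passes 120 N, or if a joint passes its speed limit or range.

## Robot

A 6-joint arm with a two-finger parallel gripper is mounted at the origin on the work surface. World frame = base frame: x ahead of the robot, y to its left, z up, the work surface at z = 0. Lengths are in m, angles in rad, forces in N, time in s.
With the tool pointing down it reaches from about 0.4 to 0.825 m from the base axis. Payload 7 kg.
Tool frame: the origin (TCP) lies between the finger pads; the fingertips stand 14 mm ahead of it and the grasp point (between the pads) lies 5 mm behind it; z points along the fingers, y is the direction in which the jaws open and shut (so a half turn about z gives the same grasp; the last joint's range is limited). The gripper opens to 88 mm and grips with 3 to 60 N. Pads are 19 mm wide; open, the fingers measure 130 mm over their backs; the gripper's body (78 mm by 193 mm) begins 47 mm behind the grasp point.
Start: joints at [1.463, 0.359, 0.012, 0, -1.224, -0.288], TCP at [0.26, 0.623, 0.206] pointing down, gripper open.
Joint ranges: [-3.07, 3.07], [-1.43, 2.12], [-1.02, 1.25], [-3.03, 1.67], [-3.05, -0], [-3.03, 3.03]. Speed limits (rad/s): [2.39, 2.39, 3.01, 3.14, 3.14, 3.14].

## Interface

Orientations are given as a rotation vector (axis times angle).
In Python, from rig import bot gives the robot as it stands. The module is installed in compiled form; this text tells all that it offers.
- The arm moves only by the tool move_arm, never from a script. Its argument "steps" is a list of rows, each a list of 7 numbers: the shift along the tool's x, y, z in cm, then the turn, a rotation vector about the tool's x, y, z in rad, then the opening in per cent of the stroke, from 0 (shut) to 100 (fully open). A call has 1 to 20 rows; each row is the pose to reach, as a shift and turn from the pose commanded when the call began, along the tool's axes at that moment; what a row does not reach only later rows make up. A row lasts 1/8 s, in which the tool goes at most 62.5 mm and 10.7 degrees, less where a joint would pass 70% of its speed; a pose out of reach is approached as far as the arm can. A call with a gripper value outside its range is refused whole. The fingers move at their own pace and stop on an object; "newtons" is the grip in N (left out, the last holds). Time passes only in rows, so rows that repeat a pose let the fingers close. It gives the time, the measured TCP pose, the force and the opening at its end, in the units of the state.
- bot.get_obs(): the state, without advancing time (a new reading comes with each control period).
- bot.get_image(name): name is "scene" or "top"; returns (picture, depth): 480x640x3 uint8, red, green, blue; 480x640 float32, m along the optical axis (not along the pixel's ray), 0 where there is no reading.
- bot.camera_model(name): a dict with "mtx" (3x3 intrinsics, pixels), "rvec" (rotation vector, rad) and "tvec" (3), from world to camera coordinates, as OpenCV has them. Camera axes: x right, y down, z forward; pixel columns grow to the right and rows downward; lengths in m; the calibration is good to about 2 mm. A picture is of the moment at which its call begins. camera_model takes no time and is no camera call.
- bot.hand_in(): hands the job in, once; it reports no verdict.
The state is a dict: "time_s": time; "qpos": joint angles; "qd": joint speeds; "effort": joint torques, N m; "tool_pos": TCP position; "tool_rot": TCP orientation; "wrist_force": force on the tool from outside, world axes, zero at the start; "wrist_torque": the same for the moment, N m; "finger_gap": opening from 0.0 (shut) to 1.0 (fully open).
Only numpy, scipy, OpenCV 4.12 (cv2) and the standard library are available. Lean on these libraries where they do the work, as an engineer would, in place of code of your own. Each camera call takes 0.05 s, during which the arm holds its last target. There are 200 camera calls.

## Working session

There is one attempt and no reset: what is moved stays moved. The work goes in short steps, Python scripts to look and compute and a tool call to move; the robot and the scene stay as the last step left them, time stands still between calls to the robot, and variables do not carry over. Pictures are saved under pics/ and viewed, about 8 in all and at most 12, crops included, and the job is handed in when it is done.

Besides the shell and the picture viewer there is one more tool, called after "Call:" by a JSON object that holds its "method" and its "body". move_arm: Moves the arm, as the interface text tells. Its arguments: {"type":"object","properties":{"steps":{"type":"array"},"newtons":{"type":"number"}},"required":["steps"]}

```bash
mkdir -p pics; cat > h.py <<'E'
from rig import bot
import numpy as np, cv2
from scipy.spatial.transform import Rotation as R
def cloud(n):
    im,d=bot.get_image(n); c=bot.camera_model(n); K=np.array(c["mtx"]); Rm=cv2.Rodrigues(np.array(c["rvec"],float))[0]; t=np.array(c["tvec"],float).ravel()
    v,u=np.mgrid[:480,:640]; P=np.stack([(u-K[0,2])/K[0,0]*d,(v-K[1,2])/K[1,1]*d,d],-1)
    W=(P-t)@Rm; W[d==0]=np.nan
    return im,W
def save(n,im): cv2.imwrite("pics/"+n,im[...,::-1])
E
python3 - <<'E'
from h import *
for n in("top","scene"):
    im,W=cloud(n); save(n+"0.png",im); np.save(n+"0.npy",W)
    c=bot.camera_model(n); print(n,-cv2.Rodrigues(np.array(c["rvec"],float))[0].T@np.array(c["tvec"],float).ravel())
o=bot.get_obs(); print(o)
print(R.from_rotvec(o["tool_rot"]).as_matrix().round(3))
E
```

```text
top [0.27163637 0.03309479 1.58553435]
scene [ 1.49526894 -0.082173    0.80944881]
{'time_s': 0.1, 'qpos': array([ 1.46314725e+00,  3.59247756e-01,  1.11823999e-02, -2.99943520e-04,
       -1.22409932e+00, -2.88113637e-01]), 'qd': array([-0.00026035, -0.00293302,  0.0018708 ,  0.00046058, -0.00017549,
       -0.0008076 ]), 'effort': array([-1.48745155e-03, -5.84160519e+01,  2.93751830e+01,  7.01553449e+00,
        1.01950337e-02, -5.54504402e-05]), 'tool_pos': array([0.26006458, 0.62240095, 0.2054755 ]), 'tool_rot': array([ 3.07889274e+00, -6.17497758e-01, -2.47414145e-04]), 'wrist_force': array([0.50097955, 0.62351618, 0.22277703]), 'wrist_torque': array([-0.00547476, -0.0095685 , -0.00596017]), 'finger_gap': 0.9997597459558283}
[[ 0.923 -0.386 -0.   ]
 [-0.386 -0.923 -0.001]
 [ 0.     0.001 -1.   ]]
```

View pics/top0.png

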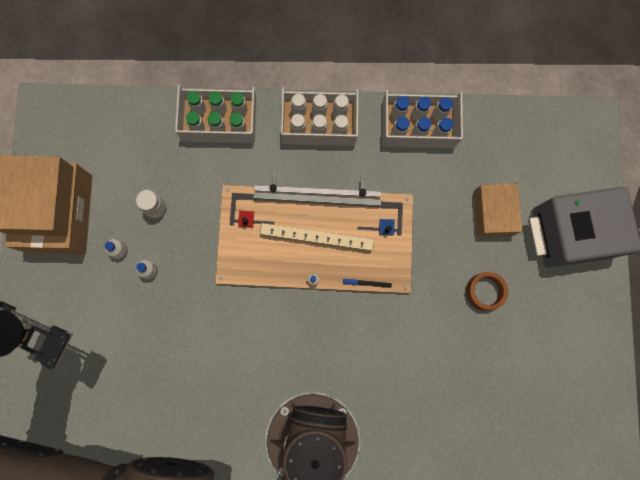

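View pics/scene0.png

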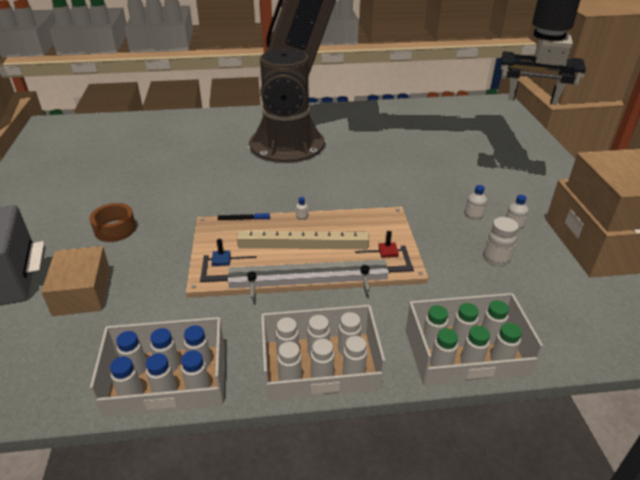

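The top view shows the beam from (262,231) to (372,244), the fence at about rows 190–203, the red keeper at (246,219), the blue keeper at (387,228), the vial at (313,280) and the pen at (367,283). The scene view agrees.

```bash
python3 - <<'E'
from h import *
im=cv2.imread("pics/top0.png")[...,::-1]; W=np.load("top0.npy"); I=im.astype(int); r,g,b=I[...,0],I[...,1],I[...,2]
v,u=np.mgrid[:480,:640]; z=W[...,2]
box=(u>215)&(u<415)&(v>180)&(v<295)
def rep(n,m):
    P=W[m&box]; print(n,m[box.nonzero()].sum(),"mean",np.nanmean(P,0).round(4),"min",np.nanmin(P,0).round(3),"max",np.nanmax(P,0).round(3))
red=(r>120)&(g<60); blu=(b>90)&(r<70)
rep("red",red&(z<.036)); rep("blue",blu&(v<260)&(z<.036))
post=(z>.05)&(z<.08)&(v>205)&(v<240)&(I.sum(-1)<150)
for s,n in((u<300,"postR"),(u>300,"postB")): rep(n,post&s)
beam=(z>.040)&(z<.055)&(v>222)&(v<255)&(u>255)&(u<378)&(r>120)
rep("beam",beam)
P=W[beam&box][:,:2].astype(np.float32); print(cv2.minAreaRect(P))
brd=box&(z>.012)&(z<.024)
print("board",cv2.minAreaRect(W[brd][:,:2].astype(np.float32)))
# board-edge by lines
f=box&(v<212)&(z>.03); 
for uu in range(258,382,12):
    print(uu,[(vv,tuple(I[vv,uu]),*(W[vv,uu,[0,1,2]]*1000).round().astype(int)) for vv in range(184,208,2)] if uu in(270,330) else "", )
rep("vial",(z>.06)&(v>268)&(u>300)&(u<330)); rep("pen",(v>277)&(u>340)&(u<395)&(z>.022))
# close crop
big=cv2.resize(im[175:300,210:420],None,fx=3.8,fy=3.8,interpolation=cv2.INTER_CUBIC); save("crop.png",big)
E
```

```text
red 148 mean [0.5746 0.1887 0.029 ] min [0.554 0.172 0.021] max [0.593 0.209 0.036]
blue 144 mean [ 0.5617 -0.1882  0.0297] min [ 0.538 -0.209  0.021] max [ 0.578 -0.17   0.036]
postR 25 mean [0.5609 0.189  0.0658] min [0.555 0.183 0.052] max [0.567 0.195 0.074]
postB 25 mean [ 0.5472 -0.1881  0.0644] min [ 0.541 -0.196  0.055] max [ 0.555 -0.182  0.073]
beam 1191 mean [ 0.5251 -0.0017  0.047 ] min [ 0.492 -0.151  0.04 ] max [0.558 0.149 0.055]
((0.525171160697937, -0.0018337517976760864), (0.3015715181827545, 0.030811766162514687), 82.91019439697266)
board ((0.528290331363678, 0.0021534264087677), (0.2902955412864685, 0.5254130959510803), 0.13916561007499695)
258 
270 [(184, (np.int64(114), np.int64(111), np.int64(100)), np.int64(676), np.int64(129), np.int64(1)), (186, (np.int64(60), np.int64(57), np.int64(54)), np.int64(656), np.int64(125), np.int64(56)), (188, (np.int64(56), np.int64(53), np.int64(51)), np.int64(654), np.int64(126), np.int64(45)), (190, (np.int64(70), np.int64(66), np.int64(64)), np.int64(648), np.int64(125), np.int64(46)), (192, (np.int64(95), np.int64(88), np.i
[... 1428 characters left out ...]
 np.int64(20)), (198, (np.int64(157), np.int64(152), np.int64(139)), np.int64(630), np.int64(-35), np.int64(46)), (200, (np.int64(153), np.int64(149), np.int64(136)), np.int64(626), np.int64(-36), np.int64(39)), (202, (np.int64(111), np.int64(108), np.int64(99)), np.int64(620), np.int64(-36), np.int64(41)), (204, (np.int64(78), np.int64(67), np.int64(54)), np.int64(619), np.int64(-36), np.int64(23)), (206, (np.int64(138), np.int64(106), np.int64(76)), np.int64(615), np.int64(-37), np.int64(15))]
342 
354 
366 
378 
vial 30 mean [0.4121 0.0064 0.0714] min [ 0.404 -0.001  0.061] max [0.42  0.019 0.079]
pen 256 mean [ 0.4066 -0.1383  0.0288] min [ 0.385 -0.209  0.022] max [ 0.422 -0.069  0.039]
```

View pics/crop.png

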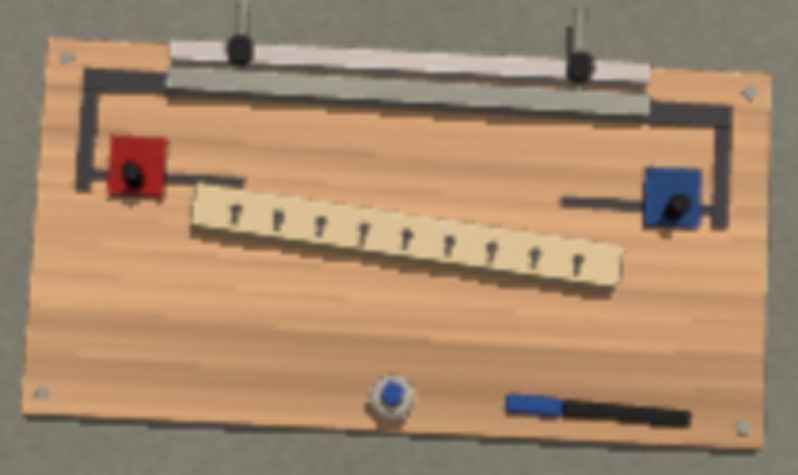

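Call:
{"method": "move_arm", "body": {"steps": [[43.9,49.1,0,0,0,-0.36,100],[43.9,49.1,0,0,0,-0.36,100],[43.9,49.1,0,0,0,-0.36,100],[43.9,49.1,0,0,0,-0.36,100],[43.9,49.1,0,0,0,-0.36,100],[43.9,49.1,0,0,0,-0.36,100],[43.9,49.1,0,0,0,-0.36,100],[43.9,49.1,0,0,0,-0.36,100],[43.9,49.1,0,0,0,-0.36,100],[43.9,49.1,0,0,0,-0.36,100],[43.9,49.1,0,0,0,-0.36,100],[43.9,49.1,0,0,0,-0.36,100],[43.9,49.1,0,0,0,-0.36,100],[43.9,49.1,0,0,0,-0.36,100],[43.9,49.1,0,0,0,-0.36,100],[43.9,49.1,0,0,0,-0.36,100]]}}

```text
time_s: 2.1
tool_pos: [0.476, 0.0011, 0.2063]
tool_rot: [-3.141, 0.055, -0.0]
wrist_force: [0.1, 0.0, -0.2]
finger_gap: 1.0
```

Call:
{"method": "move_arm", "body": {"steps": [[0,0,6,0,0,0,100],[0,0,12,0,0,0,100],[0,0,15.5,0,0,0,100],[0,0,16.6,0,0,0,100],[0,0,16.6,0,0,0,100],[0,0,16.6,0,0,0,100]]}}

```text
time_s: 2.85
tool_pos: [0.4773, 0.001, 0.0418]
tool_rot: [-3.14, 0.055, -0.004]
wrist_force: [-0.1, -0.2, 0.1]
finger_gap: 1.0
```

```bash
python3 - <<'E'
from h import *
im,W=cloud("scene"); save("s1.png",cv2.resize(im[150:300,170:440],None,fx=2.9,fy=2.9,interpolation=cv2.INTER_CUBIC)); print(bot.get_obs()["tool_pos"],bot.get_obs()["wrist_force"])
E
```

```text
[0.47721707 0.00099398 0.04177603] [ 0.13467802 -0.7635578  -0.04734687]
```

View pics/s1.png

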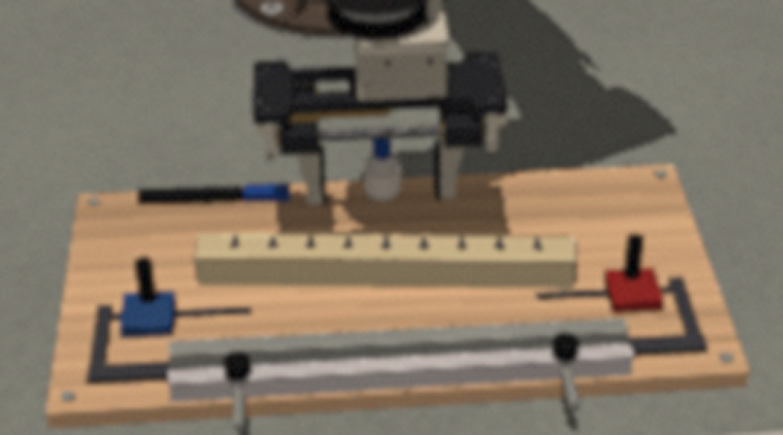

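The fingers straddle the vial behind the beam, all clear of it. Now push the beam two-fingered.

Call:
{"method": "move_arm", "body": {"steps": [[0.5,0,0,0,0,0,100],[1,0,0,0,0,0,100],[1.5,0,0,0,0,0,100],[2,0,0,0,0,0,100],[2.4,0,0,0,0,0,100],[2.8,0,0,0,0,0,100],[3.2,0,0,0,0,0,100],[3.6,0,0,0,0,0,100],[4,0,0,0,0,0,100],[4.4,0,0,0,0,0,100],[4.8,0,0,0,0,0,100],[5.2,0,0,0,0,0,100],[5.6,0,0,0,0,0,100],[6,0,0,0,0,0,100],[6.4,0,0,0,0,0,100],[6.8,0,0,0,0,0,100],[7.2,0,0,0,0,0,100],[7.5,0,0,0,0,0,100],[7.8,0,0,0,0,0,100],[8,0,0,0,0,0,100]]}}

```text
time_s: 5.4
tool_pos: [0.5561, -0.0024, 0.0402]
tool_rot: [-3.141, 0.056, 0.0]
wrist_force: [0.2, -1.2, 0.2]
finger_gap: 0.997
```

```bash
cat > beam.py <<'E'
from h import *
im,W=cloud("top"); z=W[...,2]; I=im.astype(int); v,u=np.mgrid[:480,:640]
m=(z>.040)&(z<.056)&(v>198)&(v<255)&(u>250)&(u<385)&(I[...,0]>140)&(I[...,0]-I[...,2]>35)
m=cv2.morphologyEx(m.astype(np.uint8),cv2.MORPH_OPEN,np.ones((3,3)))>0
P=W[m][:,:2].astype(np.float32); print(len(P),P.mean(0),P.min(0),P.max(0))
for lo,hi in((.1,.145),(-.145,-.1)):
    q=P[(P[:,1]>lo)&(P[:,1]<hi)]; print(len(q),q.mean(0) if len(q) else "")
o=bot.get_obs(); print(o["time_s"],o["tool_pos"],o["wrist_force"])
save("b.png",im)
E
python3 beam.py
```

```text
295 [ 0.51442534 -0.08797613] [ 0.49411947 -0.15108587] [0.53778267 0.12176795]
25 [0.5308136  0.11425021]
168 [ 0.5105133  -0.12199333]
5.45 [ 0.55633102 -0.00234557  0.04025858] [ 1.1505944   0.02427908 -0.35657747]
```

```bash
python3 - <<'E'
from h import *
im,_=cloud("scene"); t,_=cloud("top")
a=cv2.resize(im[150:300,170:440],(756,420)); b=cv2.resize(t[180:300,210:420],(315,180))
out=np.zeros((600,756,3),np.uint8); out[:420]=a; out[420:,:315]=b; save("s2.png",out)
E
```

```text
(no output)
```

View pics/s2.png

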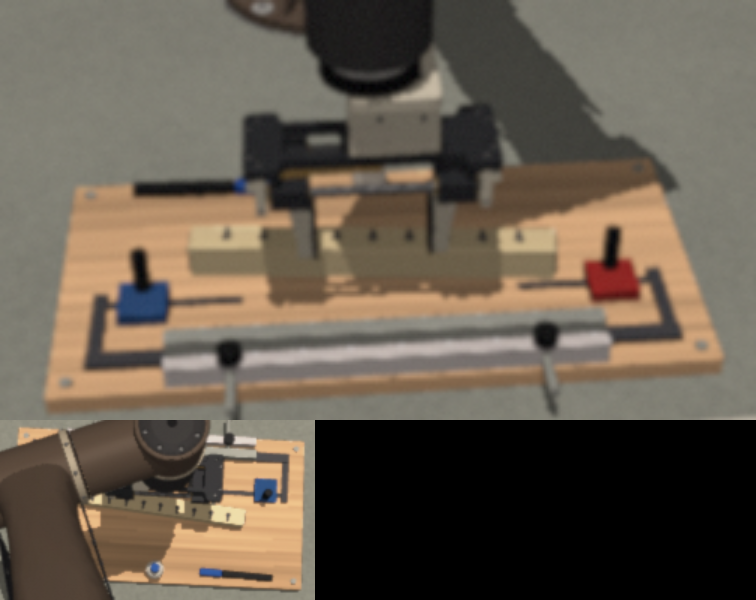

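```bash
python3 - <<'E'
from h import *
im,W=cloud("scene")
# crop scale 2.8: fingers tips at crop (305,250),(437,245)
for cx in(305,437):
    u=170+round(cx/2.8)
    for v in range(222,252,2): print(u,v,im[v,u],(W[v,u]*1000).round())
o=bot.get_obs(); print(o)
E
```

```text
279 222 [20 20 22] [591. -53. 139.]
279 224 [50 47 43] [592. -53. 135.]
279 226 [98 92 82] [564. -52. 108.]
279 228 [104  98  88] [562. -52. 102.]
279 230 [103  98  87] [560. -52.  95.]
279 232 [102  96  85] [565. -53.  93.]
279 234 [101  95  85] [565. -53.  88.]
279 236 [104  98  87] [565. -53.  82.]
279 238 [103  97  86] [563. -53.  75.]
279 240 [103  97  86] [566. -54.  72.]
279 242 [103  93  75] [534. -53.  40.]
279 244 [106  95  73] [532. -53.  33.]
279 246 [106  94  73] [536. -53.  30.]
279 248 [106  90  68] [533. -54.  22.]
279 250 [105  82  60] [536. -54.  18.]
326 222 [75 71 65] [593.  46. 132.]
326 224 [100  94  84] [573.  49. 112.]
326 226 [102  96  85] [569.  50. 104.]
326 228 [101  95  85] [567.  50.  97.]
326 230 [100  94  83] [568.  50.  92.]
326 232 [99 93 82] [565.  50.  84.]
326 234 [105  98  87] [569.  50.  81.]
326 236 [101  95  84] [569.  50.  76.]
326 238 [101  94  84] [570.  50.  71.]
326 240 [104  93  75] [546.  53.  46.]
326 242 [107  94  73] [548.  53.  42.]
326 244 [107  95  74] [547.  54.  35.]
326 246 [106  94  73] [545.  54.  28.]
326 248 [106  91  69] [547.  54.  23.]
326 250 [110  87  64] [551.  53.  21.]
{'time_s': 5.6, 'qpos': array([ 3.47969000e-01,  3.30794184e-01, -4.58895705e-01, -4.49770641e-05,
       -7.81204877e-01,  1.18697348e+00]), 'qd': array([ 9.17378101e-04, -1.57368819e-03, -1.81968263e-03, -1.31388175e-05,
        1.42901231e-03, -9.09613117e-04]), 'effort': array([-1.37148760e-02, -4.86987484e+01,  2.21293956e+01,  5.19749701e+00,
        9.34352819e-02,  3.03562847e-03]), 'tool_pos': array([ 0.55588284, -0.00237996,  0.04021843]), 'tool_rot': array([ 3.14108130e+00, -5.63661399e-02, -1.62190398e-04]), 'wrist_force': array([-0.0424539 ,  0.24411674,  0.03836313]), 'wrist_torque': array([-0.04437108, -0.03378735,  0.01016762]), 'finger_gap': 0.9967377286192067}
```

The fingertips are really at z≈0.069, not 0.026 as the tool pose implies. They passed above the beam, which hasn't moved. I'll lift, close the fingers and measure whether the tip height depends on the opening.

Call:
{"method": "move_arm", "body": {"steps": [[-2,0,-6,0,0,0,100],[-4,0,-6,0,0,0,50],[-8,0,-6,0,0,0,50],[-9,0,-6,0,0,0,50],[-9,0,-6,0,0,0,50],[-9,0,-6,0,0,0,50]]}}

```text
time_s: 6.35
tool_pos: [0.4671, 0.0011, 0.1005]
tool_rot: [-3.141, 0.056, -0.001]
wrist_force: [0.1, -0.0, -1.1]
finger_gap: 0.523
```

```bash
cat > tip.py <<'E'
from h import *
im,W=cloud("scene"); o=bot.get_obs(); p=o["tool_pos"]; print(o["time_s"],p,o["finger_gap"],o["wrist_force"])
d=W-p; I=im.astype(int); grey=(abs(I[...,0]-I[...,2])<30)
m=(abs(d[...,0])<.025)&(abs(d[...,1])<.075)&(d[...,2]>-.05)&(d[...,2]<.13)&(W[...,2]>.052)&grey&(I.sum(-1)>200)
Q=W[m]
for s in(1,-1):
    q=Q[s*(Q[:,1]-p[1])>0]
    if len(q): print(len(q),"zmin",np.sort(q[:,2])[:6].round(3),"y",np.percentile(q[:,1],[5,50,95]).round(3),"x95",np.percentile(q[:,0],95).round(3))
E
python3 tip.py
```

```text
6.4 [0.46700742 0.00101889 0.10026851] 0.50888744930937 [0.36048445 0.26311194 0.01993708]
145 zmin [0.122 0.122 0.125 0.125 0.126 0.126] y [0.018 0.034 0.043] x95 0.487
143 zmin [0.125 0.126 0.126 0.126 0.126 0.127] y [-0.06  -0.032 -0.022] x95 0.491
```

Call:
{"method": "move_arm", "body": {"steps": [[0,0,0,0,0,0,0],[0,0,0,0,0,0,0],[0,0,0,0,0,0,0],[0,0,0,0,0,0,0],[0,0,0,0,0,0,0]]}}

```text
time_s: 7.02
tool_pos: [0.466, 0.0009, 0.1003]
tool_rot: [-3.141, 0.056, 0.0]
wrist_force: [-0.6, -0.1, 0.6]
finger_gap: 0.023
```

```bash
python3 tip.py
```

```text
7.075 [0.46602172 0.00084806 0.10028797] 0.005926582101997465 [-0.36621251 -0.65995405  0.48055138]
129 zmin [0.123 0.124 0.124 0.125 0.125 0.125] y [0.007 0.014 0.036] x95 0.486
144 zmin [0.123 0.123 0.125 0.126 0.126 0.126] y [-0.056 -0.011 -0.003] x95 0.49
```

Call:
{"method": "move_arm", "body": {"steps": [[0.5,0,0,0,0,0,100],[0.5,0,0,0,0,0,100],[0.5,0,0,0,0,0,100],[0.5,0,2,0,0,0,100],[0.5,0,5,0,0,0,100],[0.5,0,7,0,0,0,100],[0.5,0,8,0,0,0,100],[0.5,0,8.5,0,0,0,100],[0.5,0,8.5,0,0,0,100]]}}

```text
time_s: 8.2
tool_pos: [0.4712, 0.0007, 0.0155]
tool_rot: [3.141, -0.056, 0.0]
wrist_force: [-0.2, -0.4, -0.1]
finger_gap: 0.961
```

```bash
sed -i 's/>.052)&grey/>.022)\&grey/' tip.py; python3 tip.py; python3 - <<'E'
from h import *
im,_=cloud("scene"); save("s3.png",cv2.resize(im[170:270,220:400],(756,420),interpolation=cv2.INTER_CUBIC))
E
```

```text
8.25 [0.471394   0.00080547 0.01572735] 0.9852486321442547 [ 0.20293665  0.53396275 -0.01010632]
113 zmin [0.039 0.04  0.042 0.043 0.043 0.044] y [0.018 0.054 0.061] x95 0.495
128 zmin [0.041 0.041 0.042 0.044 0.044 0.044] y [-0.057 -0.049 -0.017] x95 0.494
```

View pics/s3.png

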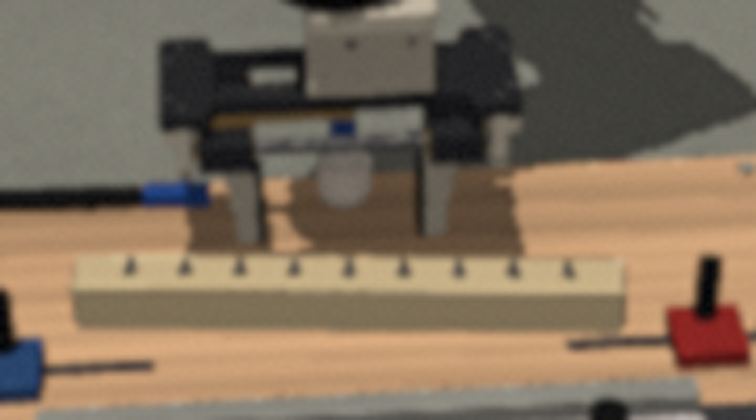

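Call:
{"method": "move_arm", "body": {"steps": [[0,0,0.7,0,0,0,100],[0,0,1.3,0,0,0,100],[0.5,0,1.3,0,0,0,100],[1,0,1.3,0,0,0,100],[1.5,0,1.3,0,0,0,100],[2,0,1.3,0,0,0,100],[2.5,0,1.3,0,0,0,100],[3,0,1.3,0,0,0,100],[3.5,0,1.3,0,0,0,100],[4,0,1.3,0,0,0,100],[4.2,0,1.3,0,0,0,100]]}}

```text
time_s: 9.68
tool_pos: [0.5134, -0.0008, 0.0022]
tool_rot: [-3.141, 0.056, -0.0]
wrist_force: [-1.3, -0.2, 0.7]
finger_gap: 1.0
```

```bash
python3 beam.py
```

```text
154 [ 0.5347459  -0.12949546] [ 0.51826316 -0.15074354] [ 0.5488589  -0.10750759]
0 
134 [ 0.5349016  -0.12681524]
9.725 [ 0.51346621 -0.00079613  0.00223609] [ 1.08424998 -0.03077008  0.16443555]
```

Contact now: the blue end has moved to x=0.535 and the beam is squared up on both fingers.

Call:
{"method": "move_arm", "body": {"steps": [[0.4,0,0,0,0,0,100],[0.8,0,0,0,0,0,100],[1.2,0,0,0,0,0,100],[1.6,0,0,0,0,0,100],[2,0,0,0,0,0,100],[2.4,0,0,0,0,0,100],[2.8,0,0,0,0,0,100],[3.2,0,0,0,0,0,100],[3.6,0,0,0,0,0,100],[4,0,0,0,0,0,100],[4.4,0,0,0,0,0,100],[4.8,0,0,0,0,0,100],[5.1,0,0,0,0,0,100],[5.3,0,0,0,0,0,100]]}}

```text
time_s: 11.48
tool_pos: [0.5661, -0.0027, 0.0023]
tool_rot: [-3.141, 0.056, -0.0]
wrist_force: [-1.0, 0.1, 0.1]
finger_gap: 1.001
```

```bash
python3 beam.py
```

```text
166 [ 0.5875791  -0.13060783] [ 0.5718453  -0.15344481] [ 0.60333174 -0.10966429]
0 
142 [ 0.58802396 -0.12743807]
11.525 [ 0.56636957 -0.00272386  0.00225729] [ 0.44808852  0.11886256 -0.32252414]
```

Call:
{"method": "move_arm", "body": {"steps": [[0.15,0,0,0,0,0,100],[0.3,0,0,0,0,0,100],[0.45,0,0,0,0,0,100],[0.6,0,0,0,0,0,100],[0.7,0,0,0,0,0,100],[0.8,0,0,0,0,0,100],[0.9,0,0,0,0,0,100]]}}

```text
time_s: 12.4
tool_pos: [0.575, -0.0031, 0.0023]
tool_rot: [3.141, -0.056, -0.0]
wrist_force: [-1.2, 0.3, 0.3]
finger_gap: 1.0
```

Call:
{"method": "move_arm", "body": {"steps": [[0.08,0,0,0,0,0,100],[0.16,0,0,0,0,0,100],[0.16,0,0,0,0,0,100]]}}

```text
time_s: 12.78
tool_pos: [0.5767, -0.0031, 0.0023]
tool_rot: [3.141, -0.056, 0.0]
wrist_force: [-0.5, -0.2, -0.2]
finger_gap: 1.001
```

Call:
{"method": "move_arm", "body": {"steps": [[0.06,0,0,0,0,0,100],[0.12,0,0,0,0,0,100],[0.12,0,0,0,0,0,100]]}}

```text
time_s: 13.15
tool_pos: [0.5778, -0.0031, 0.0023]
tool_rot: [3.141, -0.056, 0.0]
wrist_force: [-2.1, -1.1, -0.1]
finger_gap: 0.994
```

Call:
{"method": "move_arm", "body": {"steps": [[0.05,0,0,0,0,0,100],[0.1,0,0,0,0,0,100],[0.1,0,0,0,0,0,100]]}}

```text
time_s: 13.52
tool_pos: [0.5788, -0.0032, 0.0022]
tool_rot: [-3.141, 0.056, -0.0]
wrist_force: [-0.9, -1.0, -0.4]
finger_gap: 0.998
```

Call:
{"method": "move_arm", "body": {"steps": [[0.05,0,0,0,0,0,100],[0.1,0,0,0,0,0,100],[0.1,0,0,0,0,0,100]]}}

```text
time_s: 13.9
tool_pos: [0.5793, -0.0033, 0.0021]
tool_rot: [3.141, -0.056, -0.001]
wrist_force: [-2.9, 0.1, 1.3]
finger_gap: 0.998
```

```bash
python3 beam.py; python3 - <<'E'
from rig import bot
print(*[(bot.get_image("top") is None) or bot.get_obs()["wrist_force"].round(2) for _ in range(4)])
E
```

```text
178 [ 0.6008575  -0.13163584] [ 0.5856032  -0.15348384] [ 0.6167481  -0.10972972]
0 
144 [ 0.6010344  -0.12747926]
13.95 [ 0.57933934 -0.00328311  0.00216607] [-3.22621714  0.26092449  1.44318882]
[-2.95  0.5   0.96] [-3.57  1.02  0.33] [-4.09  0.81  0.55] [-3.65  0.36  1.11]
```

Call:
{"method": "move_arm", "body": {"steps": [[-0.6,0,0,0,0,0,100],[-1.2,0,0,0,0,0,60],[-1.2,4,0,0,0,0,0],[-1.2,8,0,0,0,0,0],[-1.2,9.7,0,0,0,0,0],[-1,9.7,0,0,0,0,0],[-0.6,9.7,0,0,0,0,0],[-0.35,9.7,0,0,0,0,0],[-0.2,9.7,0,0,0,0,0],[-0.1,9.7,0,0,0,0,0]]}}

```text
time_s: 15.4
tool_pos: [0.5754, -0.0997, 0.0022]
tool_rot: [3.141, -0.055, -0.0]
wrist_force: [-1.3, 0.0, -0.4]
finger_gap: 0.043
```

```bash
python3 beam.py
```

```text
beam.py:5: RuntimeWarning: Mean of empty slice.
  P=W[m][:,:2].astype(np.float32); print(len(P),P.mean(0),P.min(0),P.max(0))
  ret = um.true_divide(
Traceback (most recent call last):
  File "beam.py", line 5, in <module>
    P=W[m][:,:2].astype(np.float32); print(len(P),P.mean(0),P.min(0),P.max(0))
                                                            ~~~~~^^^
ValueError: zero-size array to reduction operation minimum which has no identity
```

```bash
cat > f.py <<'E'
from rig import bot; import numpy as np
F=[]
for _ in range(5): bot.get_image("top"); o=bot.get_obs(); F.append(o["wrist_force"])
print(np.mean(F,0).round(2),o["tool_pos"].round(4),o["time_s"])
E
python3 f.py
```

```text
[ 0.28 -0.08 -0.23] [ 0.5752 -0.1001  0.0023] 15.7
```

Call:
{"method": "move_arm", "body": {"steps": [[0.05,0,0,0,0,0,0],[0.1,0,0,0,0,0,0],[0.1,0,0,0,0,0,0]]}}

```text
time_s: 16.08
tool_pos: [0.5758, -0.1002, 0.0021]
tool_rot: [3.141, -0.057, -0.001]
wrist_force: [-0.9, -0.6, -0.1]
finger_gap: 0.006
```

```bash
python3 f.py
```

```text
[-1.86  0.01  0.79] [ 0.5759 -0.1002  0.0022] 16.325
```

Call:
{"method": "move_arm", "body": {"steps": [[0.04,0,0,0,0,0,0],[0.08,0,0,0,0,0,0],[0.08,0,0,0,0,0,0]]}}

```text
time_s: 16.7
tool_pos: [0.5758, -0.1003, 0.002]
tool_rot: [3.141, -0.057, -0.003]
wrist_force: [-5.2, 0.3, 2.0]
finger_gap: 0.009
```

```bash
python3 f.py
```

```text
[-5.75  0.73  1.88] [ 0.5758 -0.1003  0.0019] 16.95
```

Call:
{"method": "move_arm", "body": {"steps": [[0.03,0,0,0,0,0,0],[0.05,0,0,0,0,0,0],[0.05,0,0,0,0,0,0],[0.05,0,0,0,0,0,0],[0.05,0,0,0,0,0,0]]}}

```text
time_s: 17.58
tool_pos: [0.5758, -0.1003, 0.0018]
tool_rot: [3.141, -0.057, -0.005]
wrist_force: [-6.0, 0.6, 2.9]
finger_gap: 0.007
```

```bash
python3 f.py
```

```text
[-6.54  1.11  2.99] [ 0.5758 -0.1003  0.0018] 17.825
```

Call:
{"method": "move_arm", "body": {"steps": [[0.05,0,0,0,0,0,0],[0.05,0,0,0,0,0,0],[0.05,0,0,0,0,0,0],[0.05,0,0,0,0,0,0],[0.05,0,0,0,0,0,0]]}}

```text
time_s: 18.45
tool_pos: [0.5758, -0.1004, 0.0017]
tool_rot: [3.141, -0.057, -0.006]
wrist_force: [-7.1, 0.8, 2.4]
finger_gap: 0.004
```

```bash
python3 f.py
```

```text
[-8.2   1.06  3.32] [ 0.5758 -0.1004  0.0017] 18.7
```

Call:
{"method": "move_arm", "body": {"steps": [[-0.6,0,0,0,0,0,0],[-1.2,0,0,0,0,0,0],[-1.2,-5,0,0,0,0,0],[-1.2,-10,0,0,0,0,0],[-1.2,-15,0,0,0,0,0],[-1.2,-19.4,0,0,0,0,0],[-1.2,-19.4,0,0,0,0,0],[-0.9,-19.4,0,0,0,0,0],[-0.6,-19.4,0,0,0,0,0],[-0.4,-19.4,0,0,0,0,0],[-0.3,-19.4,0,0,0,0,0],[-0.2,-19.4,0,0,0,0,0],[-0.2,-19.4,0,0,0,0,0]]}}

```text
time_s: 20.32
tool_pos: [0.5828, 0.0935, 0.0021]
tool_rot: [3.141, -0.057, -0.001]
wrist_force: [-0.3, -0.4, -1.0]
finger_gap: 0.007
```

```bash
python3 f.py
```

```text
[-0.89 -0.22  0.26] [0.5828 0.0937 0.0022] 20.575
```

Call:
{"method": "move_arm", "body": {"steps": [[0.04,0,0,0,0,0,0],[0.08,0,0,0,0,0,0],[0.1,0,0,0,0,0,0],[0.1,0,0,0,0,0,0]]}}

```text
time_s: 21.08
tool_pos: [0.5828, 0.0935, 0.002]
tool_rot: [3.141, -0.057, -0.003]
wrist_force: [-5.6, 2.1, 2.2]
finger_gap: 0.004
```

```bash
python3 f.py
```

```text
[-5.55  1.4   2.15] [0.5828 0.0935 0.002 ] 21.325
```

Call:
{"method": "move_arm", "body": {"steps": [[0.04,0,0,0,0,0,0],[0.07,0,0,0,0,0,0],[0.07,0,0,0,0,0,0],[0.07,0,0,0,0,0,0],[0.07,0,0,0,0,0,0]]}}

```text
time_s: 21.95
tool_pos: [0.5828, 0.0934, 0.0018]
tool_rot: [3.14, -0.057, -0.005]
wrist_force: [-7.3, 1.8, 3.1]
finger_gap: 0.009
```

```bash
python3 f.py
```

```text
[-7.57  1.95  2.91] [0.5828 0.0934 0.0018] 22.2
```

Call:
{"method": "move_arm", "body": {"steps": [[-0.6,0,0,0,0,0,0],[-1.2,0,0,0,0,0,0],[-1.6,0,-5,0,0,0,0],[-2,-4,-6.5,0,0,0,0],[-2.6,-9,-6.5,0,0,0,0],[-2.6,-13.6,-6.5,0,0,0,0],[-2.6,-13.6,-6.5,0,0,0,0],[-2.6,-13.6,-4,0,0,0,0],[-2.6,-13.6,-1.9,0,0,0,0],[-2.6,-13.6,-1.9,0,0,0,0],[-2.6,-13.6,-1.9,0,0,0,0]]}}

```text
time_s: 23.58
tool_pos: [0.5641, 0.2305, 0.0221]
tool_rot: [-3.141, 0.056, -0.001]
wrist_force: [0.4, 0.2, -0.2]
finger_gap: 0.002
```

```bash
python3 tip.py; python3 - <<'E'
from h import *
im,_=cloud("scene"); save("s4.png",cv2.resize(im[170:300,180:450],(780,376),interpolation=cv2.INTER_CUBIC))
E
```

```text
23.625 [0.56428725 0.23067465 0.02234149] 0.00237709227645429 [0.21449644 0.65615096 0.64271057]
113 zmin [0.047 0.049 0.049 0.05  0.05  0.051] y [0.236 0.242 0.253] x95 0.586
129 zmin [0.025 0.044 0.044 0.045 0.048 0.049] y [0.198 0.219 0.227] x95 0.578
```

View pics/s4.png

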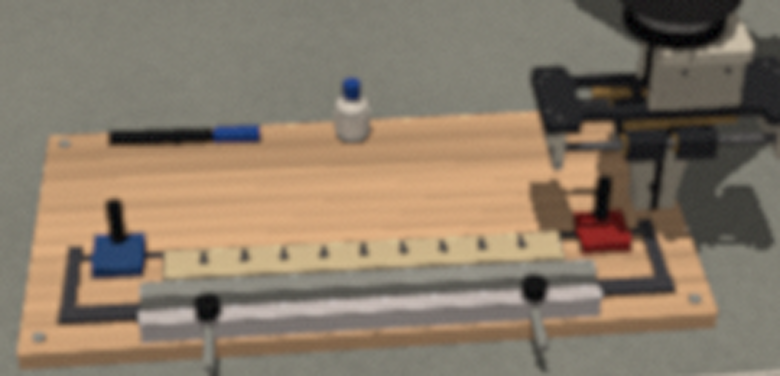

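The beam lies flush and the fingers stand just beyond the red post. Now push it closed.

Call:
{"method": "move_arm", "body": {"steps": [[0,0.5,0.3,0,0,0,0],[0,1,0.3,0,0,0,0],[0,1.4,0.3,0,0,0,0],[0,1.8,0.3,0,0,0,0],[0,2.2,0.3,0,0,0,0],[0,2.6,0.3,0,0,0,0],[0,3,0.3,0,0,0,0],[0,3.4,0.3,0,0,0,0],[0,3.8,0.3,0,0,0,0],[0,4.2,0.3,0,0,0,0],[0,4.6,0.3,0,0,0,0],[0,5,0.3,0,0,0,0],[0,5.4,0.3,0,0,0,0],[0,5.8,0.3,0,0,0,0],[0,6.2,0.3,0,0,0,0],[0,6.5,0.3,0,0,0,0]]}}

```text
time_s: 25.68
tool_pos: [0.5612, 0.1653, 0.0183]
tool_rot: [3.141, -0.056, -0.0]
wrist_force: [-0.3, 3.0, 0.7]
finger_gap: 0.005
```

```bash
cat > keep.py <<'E'
from h import *
o=bot.get_obs(); print(o["time_s"],o["tool_pos"].round(4),o["wrist_force"].round(1))
v,u=np.mgrid[:480,:640]
for n in("scene","top"):
    im,W=cloud(n); I=im.astype(int); r,b,g=I[...,0],I[...,2],I[...,1]; z=W[...,2]
    reg=(W[...,0]>.5)&(W[...,0]<.64)&(abs(W[...,1])<.24)&(z<.036)&(z>.022)
    for k,m in(("red",(r>90)&(g<60)),("blue",(b>70)&(r<70)&(b>r+35))):
        P=W[reg&m]
        if len(P)>5: print(n,k,len(P),"y",np.percentile(P[:,1],[3,50,97]).round(3),"x",np.median(P[:,0]).round(3))
E
python3 keep.py
```

```text
25.675 [0.5612 0.1653 0.0183] [-0.3  3.   0.7]
scene red 16 y [0.124 0.128 0.161] x 0.564
scene blue 185 y [-0.202 -0.184 -0.168] x 0.566
top red 48 y [0.121 0.127 0.132] x 0.578
top blue 145 y [-0.206 -0.185 -0.171] x 0.563
```

Call:
{"method": "move_arm", "body": {"steps": [[0,0.2,0,0,0,0,0],[0,0.4,0,0,0,0,0],[0,0.6,0,0,0,0,0],[0,0.75,0,0,0,0,0],[0,0.75,0,0,0,0,0]]}}

```text
time_s: 26.4
tool_pos: [0.5613, 0.1595, 0.0184]
tool_rot: [-3.139, 0.056, -0.002]
wrist_force: [-3.1, 9.8, -0.6]
finger_gap: 0.004
```

Call:
{"method": "move_arm", "body": {"steps": [[0,0.1,0,0,0,0,0],[0,0.2,0,0,0,0,0],[0,0.2,0,0,0,0,0]]}}

```text
time_s: 26.78
tool_pos: [0.5615, 0.1591, 0.0184]
tool_rot: [-3.137, 0.056, -0.003]
wrist_force: [-4.4, 15.9, -0.9]
finger_gap: 0.003
```

Call:
{"method": "move_arm", "body": {"steps": [[0,-0.8,0,0,0,0,0],[0,-1,-3,0,0,0,0],[0,-1,-7,0,0,0,0],[0,5,-7,0,0,0,0],[0,11,-7,0,0,0,0],[0,17,-7,0,0,0,0],[0,23,-7,0,0,0,0],[0,29,-7,0,0,0,0],[0,35,-7,0,0,0,0],[0,38.7,-7,0,0,0,0],[0,38.7,-7,0,0,0,0],[0,38.7,-5,0,0,0,0],[0,38.7,-2,0,0,0,0],[0,38.7,0,0,0,0,0],[0,38.7,0,0,0,0,0]]}}

```text
time_s: 28.65
tool_pos: [0.5454, -0.23, 0.0167]
tool_rot: [-3.141, 0.056, 0.007]
wrist_force: [-0.5, -1.0, 0.8]
finger_gap: 0.007
```

```bash
python3 keep.py; python3 tip.py; python3 - <<'E'
from h import *
im,_=cloud("scene"); save("s5.png",cv2.resize(im[170:300,170:440],(780,376),interpolation=cv2.INTER_CUBIC))
E
```

```text
28.65 [ 0.5454 -0.23    0.0167] [-0.5 -1.   0.8]
scene red 55 y [0.12  0.134 0.153] x 0.563
scene blue 121 y [-0.202 -0.182 -0.168] x 0.571
top red 155 y [0.116 0.131 0.15 ] x 0.575
28.8 [ 0.54767273 -0.23054492  0.01917287] -0.0007130469836754551 [ 0.44140368 -0.35155225  0.0007108 ]
127 zmin [0.022 0.023 0.024 0.025 0.029 0.034] y [-0.224 -0.217 -0.197] x95 0.571
164 zmin [0.042 0.043 0.045 0.045 0.045 0.045] y [-0.293 -0.242 -0.234] x95 0.571
```

View pics/s5.png

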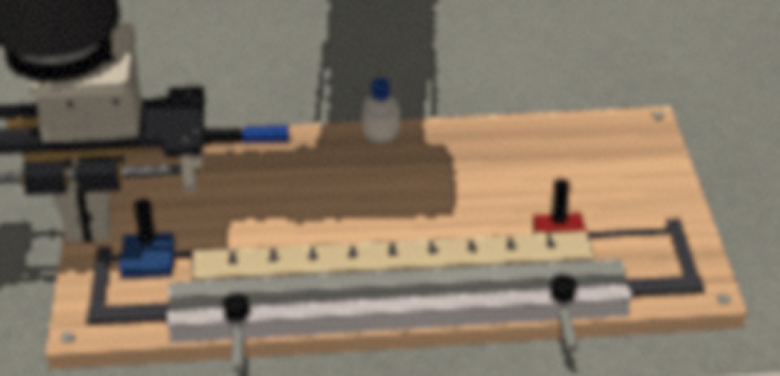

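The red keeper is closed in front of the beam (y 0.189→0.131, against its stop). The fingers are now outside the blue post.

Call:
{"method": "move_arm", "body": {"steps": [[0,-0.5,0,0,0,0,0],[0,-1,0,0,0,0,0],[0,-1.4,0,0,0,0,0],[0,-1.8,0,0,0,0,0],[0,-2.2,0,0,0,0,0],[0,-2.6,0,0,0,0,0],[0,-3,0,0,0,0,0],[0,-3.4,0,0,0,0,0],[0,-3.8,0,0,0,0,0],[0,-4.2,0,0,0,0,0],[0,-4.6,0,0,0,0,0],[0,-5,0,0,0,0,0],[0,-5.4,0,0,0,0,0],[0,-5.8,0,0,0,0,0],[0,-6.2,0,0,0,0,0],[0,-6.5,0,0,0,0,0]]}}

```text
time_s: 30.85
tool_pos: [0.5494, -0.1654, 0.0183]
tool_rot: [-3.141, 0.056, -0.0]
wrist_force: [0.7, -1.9, -0.0]
finger_gap: 0.006
```

Call:
{"method": "move_arm", "body": {"steps": [[0,-0.15,0,0,0,0,0],[0,-0.3,0,0,0,0,0],[0,-0.4,0,0,0,0,0],[0,-0.4,0,0,0,0,0]]}}

```text
time_s: 31.35
tool_pos: [0.5496, -0.1617, 0.0183]
tool_rot: [-3.141, 0.056, -0.0]
wrist_force: [-0.5, -2.1, 1.3]
finger_gap: 0.003
```

Call:
{"method": "move_arm", "body": {"steps": [[0,-0.12,0,0,0,0,0],[0,-0.24,0,0,0,0,0],[0,-0.24,0,0,0,0,0]]}}

```text
time_s: 31.72
tool_pos: [0.5496, -0.1593, 0.0183]
tool_rot: [-3.141, 0.056, 0.0]
wrist_force: [-0.2, -2.1, 0.2]
finger_gap: 0.002
```

```bash
python3 keep.py
```

```text
31.725 [ 0.5496 -0.1593  0.0183] [-0.2 -2.1  0.2]
scene red 55 y [0.119 0.135 0.153] x 0.563
top red 145 y [0.118 0.132 0.15 ] x 0.573
```

Not at the stop yet; I'll continue in small steps.

Call:
{"method": "move_arm", "body": {"steps": [[0,-0.12,0,0,0,0,0],[0,-0.24,0,0,0,0,0],[0,-0.24,0,0,0,0,0]]}}

```text
time_s: 32.2
tool_pos: [0.5497, -0.1568, 0.0183]
tool_rot: [-3.141, 0.056, 0.0]
wrist_force: [-0.1, -2.7, -0.4]
finger_gap: 0.002
```

Call:
{"method": "move_arm", "body": {"steps": [[0,-0.1,0,0,0,0,0],[0,-0.2,0,0,0,0,0],[0,-0.2,0,0,0,0,0]]}}

```text
time_s: 32.58
tool_pos: [0.5498, -0.1549, 0.0183]
tool_rot: [-3.141, 0.056, -0.0]
wrist_force: [-0.2, -2.6, 0.6]
finger_gap: 0.007
```

Call:
{"method": "move_arm", "body": {"steps": [[0,-0.15,0,0,0,0,0],[0,-0.3,0,0,0,0,0],[0,-0.3,0,0,0,0,0]]}}

```text
time_s: 32.95
tool_pos: [0.5498, -0.1526, 0.0183]
tool_rot: [3.14, -0.056, -0.0]
wrist_force: [0.2, -6.6, 0.6]
finger_gap: 0.004
```

```bash
python3 tip.py; python3 - <<'E'
from h import *
im,_=cloud("scene"); save("s6.png",cv2.resize(im[170:300,170:440],(780,376),interpolation=cv2.INTER_CUBIC))
E
```

```text
33.0 [ 0.54986259 -0.15254493  0.01832968] 0.004757649289125161 [ 0.29978496 -6.93422392 -0.44759792]
131 zmin [0.03  0.03  0.03  0.03  0.031 0.031] y [-0.147 -0.139 -0.118] x95 0.565
122 zmin [0.022 0.022 0.023 0.023 0.023 0.041] y [-0.22  -0.162 -0.156] x95 0.574
```

View pics/s6.png

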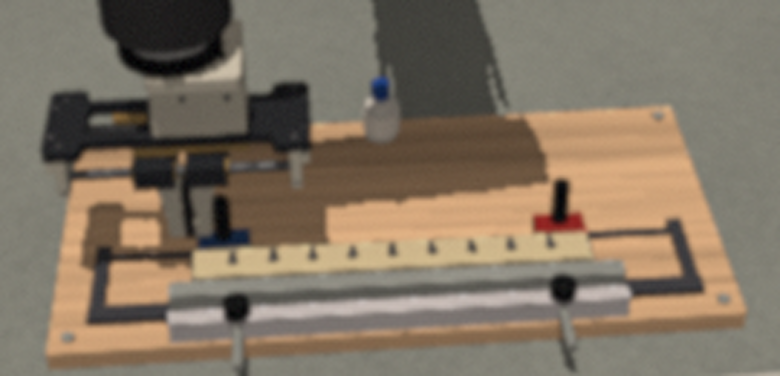

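Both stops were felt symmetrically. Retract, check, then hand in.

Call:
{"method": "move_arm", "body": {"steps": [[0,0.8,0,0,0,0,0],[0,1.2,-3,0,0,0,0],[0,2,-8,0,0,0,0],[-2,7,-14,0,0,0,0],[-4,12,-18,0,0,0,0],[-6,16,-20,0,0,0,0],[-6,18,-20,0,0,0,0],[-6,18,-20,0,0,0,0],[-6,18,-20,0,0,0,0]]}}

```text
time_s: 34.17
tool_pos: [0.4832, -0.3292, 0.2177]
tool_rot: [-3.14, 0.057, 0.001]
wrist_force: [1.1, 1.1, 0.4]
finger_gap: 0.003
```

```bash
python3 keep.py; python3 beam.py; python3 - <<'E'
from h import *
im,W=cloud("top"); z=W[...,2]; v,u=np.mgrid[:480,:640]
print("vial",np.nanmean(W[(z>.06)&(v>268)&(v<295)&(u>300)&(u<330)],0),"pen",np.nanmean(W[(v>277)&(v<295)&(u>340)&(u<395)&(z>.022)],0))
save("fin.png",cv2.resize(im[175:300,210:420],None,fx=3.8,fy=3.8,interpolation=cv2.INTER_CUBIC))
E
```

```text
34.175 [ 0.4832 -0.3292  0.2177] [1.1 1.1 0.4]
scene red 56 y [0.119 0.135 0.152] x 0.563
scene blue 56 y [-0.142 -0.122 -0.109] x 0.554
top red 159 y [0.116 0.131 0.15 ] x 0.575
top blue 138 y [-0.147 -0.126 -0.112] x 0.567
1155 [ 0.6058171 -0.0040405] [ 0.58523834 -0.15080418] [0.62465996 0.14613424]
164 [0.61018556 0.12265522]
179 [ 0.60122114 -0.12379711]
34.325 [ 0.48366044 -0.32878056  0.21779677] [-0.03134762  0.73228542 -0.86242676]
vial [0.41225488 0.00610746 0.07120659] pen [ 0.34472985 -0.06754973  0.6978524 ]
```

View pics/fin.png

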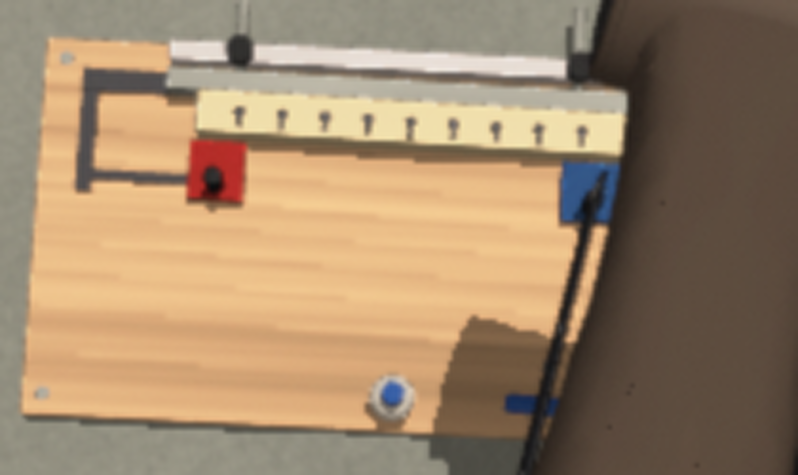

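The beam is flush on the fence, both keepers are closed in front of it, and the vial and pen are in place.

```bash
python3 -c "
from rig import bot
print(bot.hand_in())"
```

```text
the job is handed in; nothing more can be done
None
```

The beam is against the fence along its whole length, both keepers are closed in front of it, and I handed the job in at about 34 s. The hand-in reported no verdict.

**Bedding:** I slid the beam over with two open fingers until the fence was felt. I then pressed near the blue end, averaging 8.2 N, and near the red end, averaging 7.6 N. Each push was held for over half a second. The highest wrist reading along the fence normal was about 8 N. The wrist does not measure the beam–fence contact directly, so peaks between readings are not known.

**Keepers:** Each was pushed until it stopped. The last images put the red at about 58 mm of travel and the blue at about 60 mm. The red one met about 16 N along the fence when it hit its stop.

**Final checks:**
- The beam's slope matches the fence, about 2°.
- Its middle is roughly 7 mm from the backing's middle along the fence.
- The vial had not moved, and the arm was clear of everything.
- The pen was partly hidden by the arm, so its automatic measurement was invalid; the visible part looked unmoved.
- I did not measure the bottles, tape or carton again, but the tool stayed clear of them.

**Disagreement:** The cameras showed the fingertips about 40 mm higher than the tool pose and the stated tip length imply. Because of this my first push passed over the beam without touching it. I worked from the camera height after that.

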